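# Lock the tong hanger onto its display stand

## Task

Put the tong hanger back on its stand: swing the lever of the standing coupler head up and over, then carry the head to the stand and, holding it, lower it gently over the ball until it sits fully home and the brass pin has risen. Press the lever all the way down to lock it, let go and leave everything else where it is; feel your way, for head and stand must never knock or press on each other harder than about 30 N.

Things in the scene. Friction and masses are not known exactly. Their poses are not given: they have to be found in the camera images.
- head: Loose aluminium coupler head of the tong hanger, 0.7 kg, starts upright on the table. Origin: centre of the socket's open underside, where the ball goes; z up, +x to the lever's hinge. Block x -36 to 32, y -24 to 24, z 0 to 50 mm: grip it across y near x = -10, 15 to 40 mm up. Socket: square bore 36 x 36 mm, roof 42 mm up. Lugs at x 25 to 55 reach 78 mm high.
- hanger (a point): Middle of the head's hanger crossbar, at head (-95, 0, 34) mm: 8 mm steel bar, 90 mm wide along head y with upturned ends up to 54 mm high, joined to the block by an 8 mm bar along x.
- jaw_edge (a point): Edge of the dark steel jaw (20 mm wide, 6 mm thick, 2 to 8 mm up) in the underside of the block's -x end. Linked to the lever, it withdraws towards -x by 4.3 mm per rad. Lever down: it grips under the ball and blocks the socket's mouth, so the ball goes in only with the lever up.
- lever (a joint): Locking lever on the head, rad. 0: fully down, its bar (8 mm wide, 10 thick) level, top face 74 mm over the head's origin; grows as its roller swings up and over to head +x; 1.57 upright; stop 2.1. Swing past 1.7 so that it clears a gripper on the block. Stiff hinge (1 N at the roller), stays where left; the head does not tip. If the ball is not home the jaw meets it and the lever stays up.
- roller_grip (a point): Centre of the black roller grip at the lever's end: 20 mm across, 22 mm long along head y, turning freely on its 7 mm stem. Lever down, it is at head (-36, 0, 90) mm, over the bar; it swings with the lever. Pinch its two end faces (fingers closing along head y) from above; it then turns on its axle as the lever swings.
- hinge (a point): Point on the lever's hinge axis (along head y), at head (46, 0, 68) mm; the roller's centre is 84.9 mm from it.
- pin (a joint): Brass indicator pin in the middle of the head's top, m, 0: down. The ball lifts it against a weak spring (under 1.5 N) over the last 10 mm of seating; about 0.010 when the head is fully home, its rim on the stand's seat; up to 0.012 if pressed.
- stand: Fixed stand, origin: centre of its underside. Dark base 130 x 130 x 22 mm, column 38 mm across, clamped post with a sprung rubber seat disc 72 mm across (yields 2 mm at 5 to 20 N), neck 16, steel ball 32 across, ball top 38 mm over the seat's top, on which the head's underside rests when home. NOT MEASURED: seat top is 60 to 100 mm over the table, ball up to 3 mm off the origin in base x and y. Any head yaw fits.
- tongs: Bystander, to be left alone: steel serving tongs lying flat, 230 mm long, 14 mm high. Origin: centre of its underside.
- jar: Bystander, to be left alone: lidded glass jar, 64 mm across, 75 mm tall. Origin: centre of its underside.
- pastry_a: Bystander, to be left alone: pastry with dark strips, 100 x 45 x 43 mm, long along its x. Origin: centre of its underside.
- pastry_b: Bystander, to be left alone: pastry with red strips, 100 x 45 x 43 mm, long along its x. Origin: centre of its underside.
- bags: Bystander, to be left alone: flat stack of brown paper bags, 150 x 110 x 30 mm. Origin: centre of its underside.
- core: Bystander, to be left alone: upright cardboard tube, 44 mm across, 150 mm tall. Origin: centre of its underside.
- sample_cup: Bystander, to be left alone: white plastic cup, 70 mm across, 70 mm tall. Origin: centre of its underside.
Things that resemble listed ones, but are neither listed nor needed, are in the scene too. Leave any blue look-alike of the stand alone. What is shaped like the head but orange is not meant.

How it is judged:
On the way, in this order (a step that is already met when the one before it is completed fails the run):
1. the lever is swung up and over (past 1.6 rad) while the head still stands upright on the table (value of joint lever above 1.6 rad and height (world z) of head below 0.02 m and angle between head's own z axis and vertical below 0.15 rad), for 0.2 s.
2. with the lever still up, the head is lowered fully home over the ball (pin risen more than 8.5 mm) while the fingers hold it (value of joint pin above 0.0085 m and horizontal distance between head and stand below 0.01 m and value of joint lever above 1.2 rad and contact force between the fingers and head above 1 N and contact force between head and stand above 0.5 N), for 0.2 s.
3. the lever is pressed fully down (under 0.1 rad) with the head home (value of joint pin above 0.0085 m and horizontal distance between head and stand below 0.01 m and value of joint lever below 0.1 rad), for 0.2 s.
At the end, for the whole second after the job is handed in: The head sits fully home on the stand's ball (pin risen more than 8.5 mm, head within 10 mm of the base's centre in plan, above 50 mm height, upright within 0.06 rad), the lever is fully down (under 0.1 rad), and the head is at rest (under 20 mm/s) (all of step 3 and angle between head's own z axis and vertical below 0.06 rad and height (world z) of head above 0.05 m and linear speed of head below 0.02 m/s); the robot touches nothing.
It fails at once if the head and the stand press or knock on one another with more than 30 N (contact force between head and stand above 30 N).
It fails at once if the head is let go of above the table (over 40 mm high) before it is fully home on the ball (height (world z) of head above 0.04 m and value of joint pin below 0.008 m and contact force between the fingers and head below 0.05 N).
It fails at once if a bystander is moved by more than 20 mm (distance of any of tongs, jar, pastry_a, pastry_b, bags, core, sample_cup from where it was at the start of the episode above 0.02 m).
It also fails if it takes over 72 s, if anything falls off the work surface, if the arm or the gripper's body presses on something with over 40 N, if the wrist force passes 120 N, or if a joint passes its speed limit or range.

## Robot

A 6-joint arm with a two-finger parallel gripper is mounted at the origin on the work surface. World frame = base frame: x ahead of the robot, y to its left, z up, the work surface at z = 0. Lengths are in m, angles in rad, forces in N, time in s.
With the tool pointing down it reaches from about 0.225 to 0.875 m from the base axis. Payload 3.4 kg.
Tool frame: the origin (TCP) lies at the very end of the fingers, on their centre line; the grasp point (between the pads) lies 19 mm behind it (manip.grasp_offset is the distance from the TCP to the grasp point, in m); x points along the fingers, y is the direction in which the jaws open and shut, and the axes are right-handed (so a half turn about x gives the same grasp; the last joint's range is limited). The gripper opens to 85 mm and grips with 20 to 120 N. Pads are 22 mm wide; open, the fingers measure 114 mm over their backs; the gripper's body (76 mm by 85 mm) begins 54 mm behind the grasp point. The pads swing forward as they close: fully open they stand 13 mm farther back than shut.
Start: joints at [-1.276, 0.276, 1.505, -0, 1.361, -0.121], TCP at [0.232, -0.526, 0.231] pointing down, gripper open.
Joint ranges: [-2.89, 2.89], [-0.75, 2.08], [0.22, 2.7], [-1.18, 4.32], [0.11, 2.71], [-2.7, 2.7]. Speed limits (rad/s): [2.57, 2.57, 3.14, 3.14, 3.14, 3.14].

## Interface

Orientations are given as a unit quaternion [w, x, y, z].
In Python, from rig import manip gives the robot as it stands.
- The arm moves only by the tool step_arm, never from a script. Its argument "increments" is a list of rows, each an object with "grip": the opening, from 0 (shut) to 1 (fully open); "delta_pos": the shift along the world's x, y, z in m, a list of three; "twist": the turn about the world's z in degrees. A call has 1 to 10 rows; each row shifts and turns the commanded pose from where the row before left it; what a row does not reach is not made up. A row lasts 1/12 s, in which the tool goes at most 41.7 mm and 7.16 degrees, less where a joint would pass 70% of its speed; a pose out of reach is approached as far as the arm can. A call with a gripper value outside its range is refused whole. The fingers move at their own pace and stop on an object; "force" is the grip in N (left out, the last holds). Time passes only in rows, so rows that do not move let the fingers close. It gives the time, the measured TCP pose, the force and the opening at its end, in the units of the state.
- manip.get_state(): the state, without advancing time (a new reading comes with each control period).
- manip.get_image(name): name is "side" or "top" or "wrist"; returns a dict with "img" (384x512x3 uint8, red, green, blue), "fx", "fy", "cx", "cy" (pixels), "rvec" (rotation vector, rad) and "tvec" (3), from world to camera coordinates, as OpenCV has them; the wrist camera has in their place "mount" (4x4, takes a point from camera to tool coordinates, whose origin is the TCP and whose axes are the tool frame's). Camera axes: x right, y down, z forward; pixel columns grow to the right and rows downward; lengths in m; the calibration is good to about 2 mm. A picture is of the moment at which its call begins: read the wrist's pose just before it. There is no depth.
- manip.sign_off(): hands the job in, once; it reports no verdict.
The state is a dict: "clock": time; "qpos": joint angles; "qd": joint speeds; "effort": joint torques, N m; "position": TCP position; "ee_rot": TCP orientation; "contact_force": force on the tool from outside, world axes, zero at the start; "moment": the same for the moment, N m; "width": finger opening in m.
Only numpy, scipy, OpenCV 4.12 (cv2) and the standard library are available. Lean on these libraries where they do the work, as an engineer would, in place of code of your own. Each camera call takes 0.05 s, during which the arm holds its last target. There are 200 camera calls.

## Working session

There is one attempt and no reset: what is moved stays moved. The work goes in short steps, Python scripts to look and compute and a tool call to move; the robot and the scene stay as the last step left them, time stands still between calls to the robot, and variables do not carry over. Pictures are saved under pics/ and viewed, about 8 in all and at most 12, crops included, and the job is handed in when it is done.

Besides the shell and the picture viewer there is one more tool, called after "Request:" as name([rows], argument=value, ...), one row to a line, values as JSON. step_arm: Moves the arm, as the interface text tells. Its arguments: {"type":"object","properties":{"increments":{"type":"array"},"force":{"type":"number"}},"required":["increments"]}

```bash
mkdir -p pics
cat > h.py <<'E'
import numpy as np, cv2
from rig import manip
from scipy.spatial.transform import Rotation as R
def cam(n):
    s=manip.get_state(); d=manip.get_image(n)
    if 'mount' in d:
        q=s['ee_rot']; T=np.eye(4); T[:3,:3]=R.from_quat([q[1],q[2],q[3],q[0]]).as_matrix(); T[:3,3]=s['position']
        M=T@np.array(d['mount']); d['Rcw']=M[:3,:3]; d['o']=M[:3,3]
    else:
        A=cv2.Rodrigues(np.array(d['rvec'],float))[0]; d['Rcw']=A.T; d['o']=-A.T@np.array(d['tvec'],float).ravel()
    return d
def ray(d,u,v): return d['Rcw']@np.array([(u-d['cx'])/d['fx'],(v-d['cy'])/d['fy'],1.])
def onz(d,u,v,z):
    r=ray(d,u,v); return d['o']+r*(z-d['o'][2])/r[2]
def proj(d,p):
    c=d['Rcw'].T@(np.array(p)-d['o']); return np.array([d['fx']*c[0]/c[2]+d['cx'],d['fy']*c[1]/c[2]+d['cy']])
def tri(d1,p1,d2,p2):
    a,b=ray(d1,*p1),ray(d2,*p2); A=np.c_[a,-b]; t=np.linalg.lstsq(A,d2['o']-d1['o'],rcond=None)[0]
    P,Q=d1['o']+t[0]*a,d2['o']+t[1]*b; return (P+Q)/2,np.linalg.norm(P-Q)
def save(d,n): cv2.imwrite('pics/'+n,d['img'][:,:,::-1])
import pickle
E
python3 - <<'E'
from h import *
D={n:cam(n) for n in('side','top','wrist')}
pickle.dump(D,open('d0.pkl','wb'))
for n in ('top','side'):
    cv2.imwrite(f'pics/{n}0.png',cv2.resize(D[n]['img'],(784,588),interpolation=cv2.INTER_CUBIC)[:,:,::-1]); print(n,D[n]['o'],D[n]['fx'])
print(manip.get_state(), manip.grasp_offset)
E
```

```text
top [ 3.44620153e-01 -3.51880006e-05  1.37898253e+00] 352.1829378224755
side [-0.09857652  0.62694288  1.11212819] 363.8948365816455
{'clock': 0.15, 'qpos': array([-1.27600396e+00,  2.76440568e-01,  1.50584385e+00,  5.76131646e-06,
        1.36070434e+00, -1.21016238e-01]), 'qd': array([ 0.00135932, -0.00130779, -0.00379313,  0.00208407, -0.00031343,
        0.00076707]), 'effort': array([ 2.00108247e-03, -4.17143226e+01, -2.46031862e+01, -1.29959567e-04,
        7.59775692e-03, -6.12932766e-06]), 'position': array([ 0.23213173, -0.52562634,  0.23064304]), 'ee_rot': array([-0.1454614 , -0.69183876, -0.14644521,  0.69192046]), 'contact_force': array([-0.44004505,  0.5274277 ,  0.19203489]), 'moment': array([-0.01094147, -0.03435513, -0.02832795]), 'width': 0.08560495620325374} 0.0187
```

View pics/top0.png

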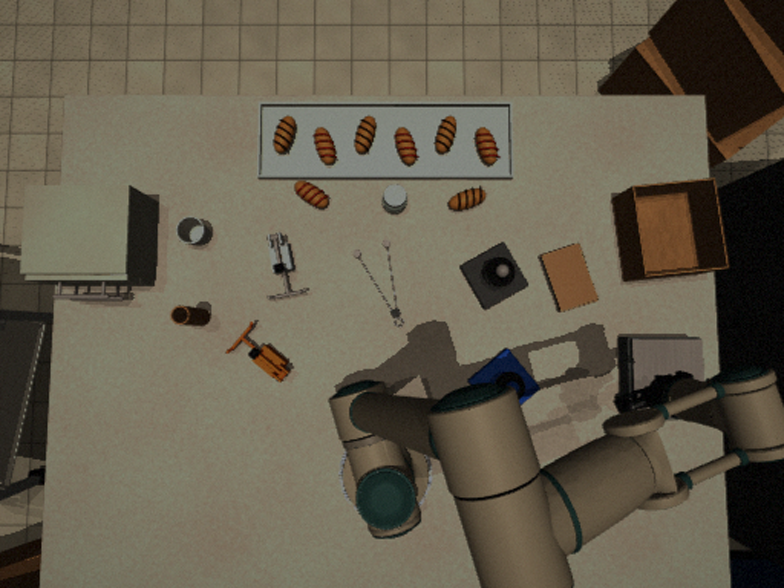

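View pics/side0.png

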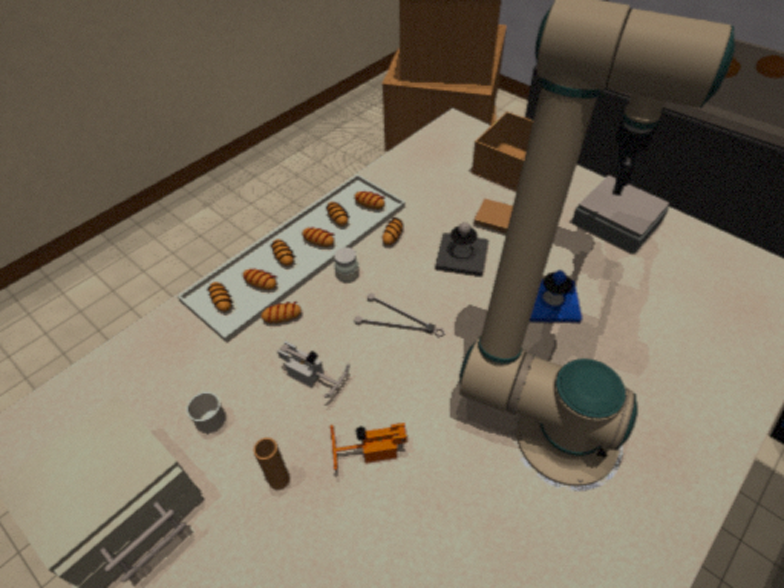

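The top view (scale 1.531) shows the head's roller near (279,268), its crossbar near (288,295) and its lugs near (277,240). The stand's base is near (494,275) with the ball at (501,270). In the side view the ball is near (463,231) and the roller near (312,357). The orange head and the blue stand are the decoys.

Run:
```python
from h import *
D=pickle.load(open('d0.pkl','rb')); k=784/512
t,s=D['top'],D['side']
# stand base
img=t['img']; g=img.max(2).astype(int); b=np.zeros(g.shape,np.uint8)
m=((g<90)).astype(np.uint8); m[:,:int(455/k)]=0; m[:,int(535/k):]=0; m[:int(238/k)]=0; m[int(312/k):]=0
c=max(cv2.findContours(m,0,1)[0],key=cv2.contourArea); r=cv2.minAreaRect(c); print(r)
box=cv2.boxPoints(r); P=np.array([onz(t,*p,0.022) for p in box]); print(P, P.mean(0), np.linalg.norm(np.diff(P,axis=0),axis=1))
print('ball',tri(t,(501.5/k,270/k),s,(463/k,231/k)))
print('roller',tri(t,(279/k,268/k),s,(312/k,357/k)))
print('bar',onz(t,289/k,295/k,.038),'lug',onz(t,277/k,236/k,.078))
o=[]
for n,x0,y0,w in(('top',165,145,60),('side',170,215,70)):
    o.append(cv2.resize(D[n]['img'][y0:y0+w,x0:x0+w],(400,400),interpolation=cv2.INTER_CUBIC))
o2=[cv2.resize(D[n]['img'][y0:y0+w,x0:x0+w],(400,400)//np.array(2)*0+np.array([400,400]),interpolation=cv2.INTER_CUBIC) if 0 else cv2.resize(D[n]['img'][y0:y0+w,x0:x0+w],(400,400)) [:200] for n,x0,y0,w in(('top',295,150,60),('side',280,140,50))]
cv2.imwrite('pics/c1.png',np.vstack([np.hstack(o),np.hstack(o2)])[:,:,::-1])
```

```text
((322.0692138671875, 179.7461700439453), (34.10955047607422, 34.10954666137695), 60.2551155090332)
[[ 0.51872293 -0.18394586  0.022     ]
 [ 0.58517034 -0.30029035  0.022     ]
 [ 0.46915675 -0.3636706   0.022     ]
 [ 0.40368074 -0.24786171  0.022     ]] [ 0.49418269 -0.27394213  0.022     ] [0.13398245 0.13219762 0.13303687]
ball (array([ 0.50023217, -0.28012866,  0.08856375]), np.float64(0.002354585901391839))
roller (array([0.50469542, 0.25528654, 0.09148667]), np.float64(0.0019638108220705747))
bar [0.44280769 0.23921121 0.038     ] lug [0.5842141  0.26345155 0.078     ]
```

View pics/c1.png

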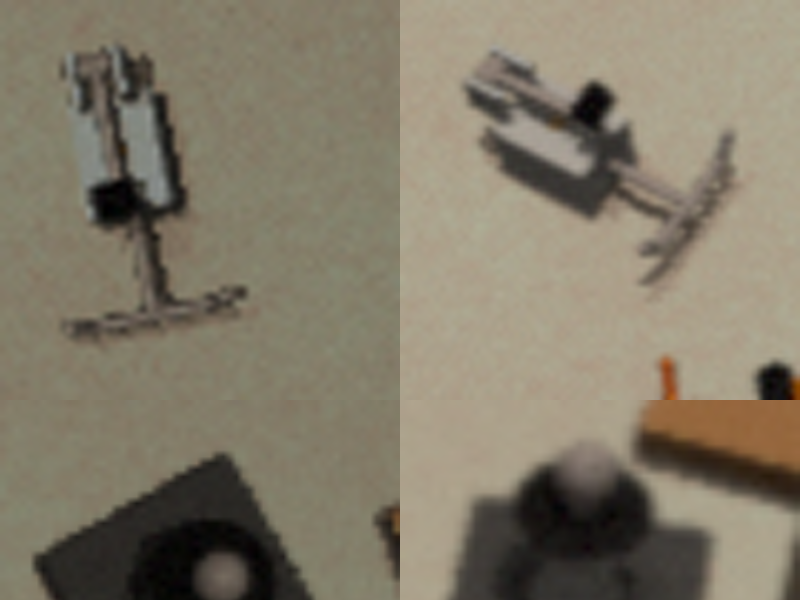

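Run:
```python
from h import *
D=pickle.load(open('d0.pkl','rb'))
t,s=D['top'],D['side']
tp=lambda x,y:(165+x*.15,145+y*.15); sp=lambda x,y:(170+(x-400)*.175,215+y*.175)
print('roller',tri(t,tp(113,200),s,sp(592,103)))
a,b=[onz(t,*tp(*p),.05) for p in((66,328),(243,291))]; m=onz(t,*tp(155,310),.038); print(a,b,m,np.linalg.norm(a-b))
d=a-b; print('yaw from bar',np.degrees(np.arctan2(-d[0],d[1])))
r=onz(t,*tp(113,200),.092); d=r-m; print('r',r,'yaw',np.degrees(np.arctan2(d[1],d[0])),np.hypot(d[0],d[1]))
print('ball',tri(t,(328.3,176.25),s,(303.1,149.4)))
st=manip.get_state(); q=st['ee_rot']; A=R.from_quat([q[1],q[2],q[3],q[0]]).as_matrix(); print('tool',A.round(3), 'mount',np.array(manip.get_image('wrist')['mount']).round(3),D['wrist']['fx'])
```

```text
roller (array([0.50455211, 0.25589131, 0.09303152]), np.float64(0.0018919887685979804))
[0.43609331 0.28923508 0.05      ] [0.45709723 0.1891932  0.05      ] [0.44722039 0.24112451 0.038     ] 0.1022229993398613
yaw from bar 11.857104864066061
r [0.50394523 0.25546386 0.092     ] yaw 14.18647741597929 0.058509181532345494
ball (array([ 0.49913938, -0.28168811,  0.09623412]), np.float64(0.0012384455486800768))
tool [[-0.     0.404 -0.915]
 [ 0.001 -0.915 -0.404]
 [-1.    -0.001 -0.   ]] mount [[ 0.001 -0.306  0.952 -0.142]
 [ 1.    -0.    -0.001  0.   ]
 [ 0.     0.952  0.306 -0.08 ]
 [ 0.     0.     0.     1.   ]] 264.84838442634566
```

Request:
step_arm([
  {"grip": 1, "delta_pos": [0.029, 0.027, 0.002], "twist": -1.2},
  {"grip": 1, "delta_pos": [0.029, 0.027, 0.002], "twist": -1.2},
  {"grip": 1, "delta_pos": [0.029, 0.027, 0.002], "twist": -1.2},
  {"grip": 1, "delta_pos": [0.029, 0.027, 0.002], "twist": -1.2},
  {"grip": 1, "delta_pos": [0.029, 0.027, 0.002], "twist": -1.2},
  {"grip": 1, "delta_pos": [0.029, 0.027, 0.002], "twist": -1.2},
  {"grip": 1, "delta_pos": [0.029, 0.027, 0.002], "twist": -1.2},
  {"grip": 1, "delta_pos": [0.029, 0.027, 0.002], "twist": -1.2},
  {"grip": 1, "delta_pos": [0.025, 0.027, 0.002], "twist": -1.2},
  {"grip": 1, "delta_pos": [0, 0, 0], "twist": 0},
])

```text
clock: 1.03
position: [0.4936, -0.2779, 0.2495]
ee_rot: [0.081, 0.704, 0.083, -0.701]
contact_force: [-0.3, -0.5, -0.0]
width: 0.0853
```

Run:
```python
from h import *
d=cam('wrist'); pickle.dump(d,open('w1.pkl','wb')); save(d,'w1.png'); print(manip.get_state()['position'],manip.get_state()['ee_rot'])
```

```text
[ 0.4912883  -0.28033353  0.24925421] [ 0.08186181  0.70257102  0.08228077 -0.70208438]
```

Request:
step_arm([
  {"grip": 1, "delta_pos": [0.001, 0.04, 0.002], "twist": 0},
  {"grip": 1, "delta_pos": [0.001, 0.04, 0.002], "twist": 0},
  {"grip": 1, "delta_pos": [0.001, 0.04, 0.002], "twist": 0},
  {"grip": 1, "delta_pos": [0.001, 0.04, 0], "twist": 0},
  {"grip": 1, "delta_pos": [0.001, 0.04, 0], "twist": 0},
  {"grip": 1, "delta_pos": [0.001, 0.04, 0], "twist": 0},
  {"grip": 1, "delta_pos": [0.001, 0.04, 0], "twist": 0},
  {"grip": 1, "delta_pos": [0.001, 0.04, 0], "twist": 0},
  {"grip": 1, "delta_pos": [0.001, 0.04, 0], "twist": 0},
  {"grip": 1, "delta_pos": [0.001, 0.04, 0], "twist": 0},
])

```text
clock: 1.92
position: [0.4988, 0.1174, 0.2553]
ee_rot: [0.08, 0.703, 0.079, -0.703]
contact_force: [0.2, -0.8, 0.3]
width: 0.0852
```

Request:
step_arm([
  {"grip": 1, "delta_pos": [0.001, 0.04, 0], "twist": 0},
  {"grip": 1, "delta_pos": [0, 0.04, 0], "twist": 0},
  {"grip": 1, "delta_pos": [0, 0.04, 0], "twist": 0},
  {"grip": 1, "delta_pos": [0, 0.017, 0], "twist": 0},
  {"grip": 1, "delta_pos": [0, 0, 0], "twist": 0},
  {"grip": 1, "delta_pos": [0, 0, 0], "twist": 0},
])

```text
clock: 2.42
position: [0.5002, 0.2534, 0.2548]
ee_rot: [-0.081, -0.702, -0.08, 0.703]
contact_force: [-0.4, -0.4, -1.1]
width: 0.0853
```

Run:
```python
from h import *
d=cam('wrist'); pickle.dump(d,open('w2.pkl','wb'))
a=pickle.load(open('w1.pkl','rb'))['img']; 
cv2.imwrite('pics/w12.png',np.vstack([a[60:360],d['img'][84:]])[:,:,::-1]); print(manip.get_state()['position'],manip.get_state()['ee_rot'])
```

```text
[0.50029539 0.25258059 0.2549437 ] [-0.08074161 -0.7022585  -0.07948233  0.70284874]
```

View pics/w12.png

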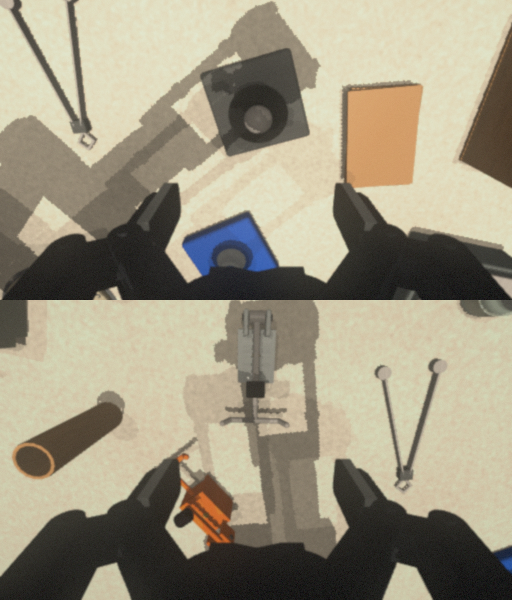

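Run:
```python
from h import *
D=pickle.load(open('d0.pkl','rb')); t,s=D['top'],D['side']
a=pickle.load(open('w1.pkl','rb')); b=pickle.load(open('w2.pkl','rb'))
P=[onz(a,u,v+60,.022) for u,v in((202,72),(290,49),(310,133),(228,155))]; print('base',np.mean(P,0),[np.linalg.norm(P[i]-P[i-1]).round(3) for i in range(4)])
print('ball w+top',tri(a,(258,178),t,(328.3,176.25)),'w+side',tri(a,(258,178),s,(303.1,149.4)))
for z in(.1,.11,.12): print(z,onz(a,258,178,z),onz(t,328.3,176.25,z))
L,Rr=onz(b,222,205,.05),onz(b,288,208,.05); d=L-Rr; print('bar ends',L,Rr,np.linalg.norm(d),'yaw',np.degrees(np.arctan2(-d[0],d[1])))
r=onz(b,256,174,.09); print('roller',r)
g=b['img'].max(2); m=(g<45).astype(np.uint8); m[:150]=0;m[195:]=0;m[:,:235]=0;m[:,280:]=0
ys,xs=np.nonzero(m); print('roller mask',xs.min(),xs.max(),ys.min(),ys.max(),len(xs)); print(onz(b,xs.mean(),ys.mean(),.092))
bl=onz(b,254,204,.036); print(bl,r-bl,np.degrees(np.arctan2(*(r-bl)[1::-1])))
h=onz(b,257,99,.068); print('hinge',h)
q=manip.get_state()['ee_rot']; A=R.from_quat([q[1],q[2],q[3],q[0]]).as_matrix(); print('tool y ang',np.degrees(np.arctan2(A[1,1],A[0,1])))
c=np.vstack([cv2.resize(a['img'][100:225,190:320],(624,600))[:300*2:1][:,:]]); 
h2=cv2.resize(b['img'][80:220,205:305],(429,600)); cv2.imwrite('pics/z.png',np.hstack([cv2.resize(a['img'][100:220,195:315],(371,600)) if 0 else cv2.resize(a['img'][105:220,195:315],(370,355)),np.zeros((355,1,3),np.uint8),cv2.resize(h2,(254,355))])[:,:,::-1])
```

```text
base [ 0.49887708 -0.27734709  0.022     ] [np.float64(0.126), np.float64(0.123), np.float64(0.122), np.float64(0.126)]
ball w+top (array([ 0.49860637, -0.27930537,  0.10162092]), np.float64(0.003308544820710966)) w+side (array([ 0.49828565, -0.27832787,  0.09904856]), np.float64(0.0010794636548304786))
0.1 [ 0.49892013 -0.27788915  0.1       ] [ 0.49818102 -0.28121723  0.1       ]
0.11 [ 0.50137738 -0.27727606  0.11      ] [ 0.49698037 -0.27901875  0.11      ]
0.12 [ 0.50383464 -0.27666298  0.12      ] [ 0.49577972 -0.27682027  0.12      ]
bar ends [0.44181827 0.28908611 0.05      ] [0.45832487 0.19812067 0.05      ] 0.09245095959393032 yaw 10.284982799118227
roller [0.50531199 0.25503612 0.09      ]Traceback (most recent call last):
  File "<stdin>", line 10, in <module>
    return umr_minimum(a, axis, None, out, keepdims, initial, where)
ValueError: zero-size array to reduction operation minimum which has no identity
```

Run:
```python
from h import *
b=pickle.load(open('w2.pkl','rb'))
r=onz(b,256,174,.09)
bl=onz(b,254,204,.036); print(bl,r-bl,np.degrees(np.arctan2(*(r-bl)[1::-1])))
print('hinge',onz(b,257,99,.068))
q=manip.get_state()['ee_rot']; A=R.from_quat([q[1],q[2],q[3],q[0]]).as_matrix(); print('tool y ang',np.degrees(np.arctan2(A[1,1],A[0,1])))
cv2.imwrite('pics/z.png',cv2.resize(b['img'][80:220,205:305],(429,600),interpolation=cv2.INTER_CUBIC)[:,:,::-1])
```

```text
[0.44833864 0.24484834 0.036     ] [0.05697335 0.01018779 0.054     ] 10.13829004070873
hinge [0.58816383 0.27305833 0.068     ]
tool y ang -76.98930830897005
```

View pics/z.png

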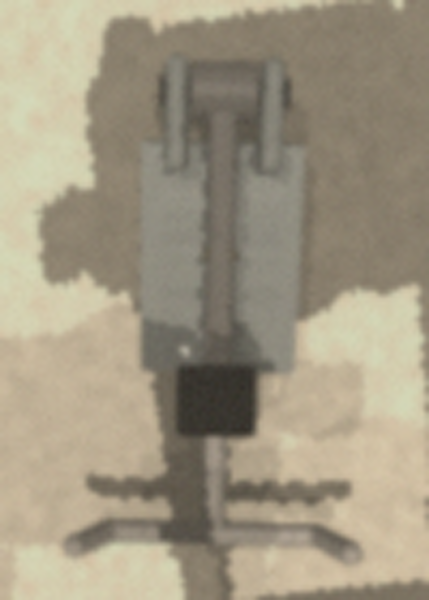

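The crop shows the roller at (255.6,173.3), the bar middle at (254.9,204.3) and the hinge tube at (257.2,100.5) in w2 pixels. That puts the roller at (0.505,0.255,0.09) with head yaw about 11.5°, and the hinge–roller span of 84.6 mm agrees with the spec. I'll descend and pinch.

Request:
step_arm([
  {"grip": 1, "delta_pos": [0.005, 0.0025, -0.03], "twist": -1.5},
  {"grip": 1, "delta_pos": [0, 0, -0.04], "twist": 0},
  {"grip": 0.8, "delta_pos": [0, 0, -0.04], "twist": 0},
  {"grip": 0.8, "delta_pos": [0, 0, -0.035], "twist": 0},
  {"grip": 0.7, "delta_pos": [0, 0, -0.025], "twist": 0},
  {"grip": 0.7, "delta_pos": [0, 0, -0.012], "twist": 0},
  {"grip": 0.6, "delta_pos": [0, 0, 0], "twist": 0},
], force=25)

```text
clock: 3.05
position: [0.5031, 0.2531, 0.0701]
ee_rot: [-0.071, -0.701, -0.069, 0.706]
contact_force: [0.8, -0.9, -0.5]
width: 0.0516
```

Request:
step_arm([
  {"grip": 0.1, "delta_pos": [0, 0, 0], "twist": 0},
  {"grip": 0.1, "delta_pos": [0, 0, 0], "twist": 0},
  {"grip": 0.1, "delta_pos": [0, 0, 0], "twist": 0},
  {"grip": 0.1, "delta_pos": [0, 0, 0], "twist": 0},
  {"grip": 0.1, "delta_pos": [0, 0, 0], "twist": 0},
  {"grip": 0.1, "delta_pos": [0, 0, 0], "twist": 0},
])

```text
clock: 3.55
position: [0.5062, 0.2563, 0.0743]
ee_rot: [0.071, 0.704, 0.071, -0.703]
contact_force: [0.6, -1.6, -0.5]
width: 0.0217
```

Run:
```python
from h import *
s=manip.get_state(); print(s['position'],s['width'],s['contact_force'],s['qpos'])
q=s['ee_rot']; A=R.from_quat([q[1],q[2],q[3],q[0]]).as_matrix(); print('tool y ang',np.degrees(np.arctan2(A[1,1],A[0,1])))
a=np.radians(164.98-np.arange(11)*11.75); x=84.9*np.cos(a); z=84.9*np.sin(a)
for i in range(10): print(np.round([(x[i+1]-x[i])*.980,(x[i+1]-x[i])*.199,z[i+1]-z[i]],1))
```

```text
[0.50622248 0.25630841 0.07427418] 0.02174935342058323 [ 0.60703946 -1.60668948 -0.49862908] [ 3.46727918e-01  3.93827664e-01  1.75142477e+00 -1.21190913e-03
  9.93937787e-01  1.71672686e+00]
tool y ang -78.45740402260296
[ 6.1  1.2 16.2]
[ 9.2  1.9 14.6]
[11.9  2.4 12.4]
[14.1  2.9  9.7]
[15.8  3.2  6.5]
[16.8  3.4  3.1]
[17.   3.5 -0.4]
[16.6  3.4 -4. ]
[15.5  3.1 -7.3]
[ 13.7   2.8 -10.4]
```

Request:
step_arm([
  {"grip": 0.1, "delta_pos": [0.0061, 0.0012, 0.0162], "twist": 0},
  {"grip": 0.1, "delta_pos": [0.0092, 0.0019, 0.0146], "twist": 0},
  {"grip": 0.1, "delta_pos": [0.0119, 0.0024, 0.0124], "twist": 0},
  {"grip": 0.1, "delta_pos": [0.0141, 0.0029, 0.0097], "twist": 0},
  {"grip": 0.1, "delta_pos": [0.0158, 0.0032, 0.0065], "twist": 0},
  {"grip": 0.1, "delta_pos": [0.0168, 0.0034, 0.0031], "twist": 0},
  {"grip": 0.1, "delta_pos": [0.017, 0.0035, -0.0004], "twist": 0},
  {"grip": 0.1, "delta_pos": [0.0166, 0.0034, -0.004], "twist": 0},
  {"grip": 0.1, "delta_pos": [0.0155, 0.0031, -0.0073], "twist": 0},
  {"grip": 0.1, "delta_pos": [0.0137, 0.0028, -0.0104], "twist": 0},
])

```text
clock: 4.38
position: [0.6444, 0.2853, 0.1154]
ee_rot: [0.071, 0.705, 0.072, -0.702]
contact_force: [0.9, 0.9, 3.3]
width: 0.0219
```

Request:
step_arm([
  {"grip": 0.1, "delta_pos": [0, 0, 0], "twist": 0},
  {"grip": 0.1, "delta_pos": [0, 0, 0], "twist": 0},
  {"grip": 0.1, "delta_pos": [0, 0, 0], "twist": 0},
])

```text
clock: 4.63
position: [0.6444, 0.2852, 0.1153]
ee_rot: [0.07, 0.706, 0.072, -0.701]
contact_force: [5.7, 1.0, 4.3]
width: 0.0216
```

Run:
```python
from h import *
s=manip.get_state(); print(s['position'],s['width'],s['contact_force'])
```

```text
[0.64444864 0.28524713 0.11526431] 0.02158084595628602 [5.69219875 1.02521702 4.2805276 ]
```

Request:
step_arm([
  {"grip": 0.6, "delta_pos": [0, 0, 0], "twist": 0},
  {"grip": 1, "delta_pos": [0, 0, 0], "twist": 0},
  {"grip": 1, "delta_pos": [0, 0, 0.01], "twist": 0},
  {"grip": 1, "delta_pos": [0, 0, 0.04], "twist": 0},
  {"grip": 1, "delta_pos": [0, 0, 0.04], "twist": 0},
  {"grip": 1, "delta_pos": [0, 0, 0.02], "twist": 7},
  {"grip": 1, "delta_pos": [-0.02, -0.004, 0.02], "twist": 7},
  {"grip": 1, "delta_pos": [-0.02, -0.004, 0], "twist": 7},
  {"grip": 1, "delta_pos": [-0.02, -0.004, 0], "twist": 7},
  {"grip": 1, "delta_pos": [-0.02, -0.004, 0], "twist": 7},
])

```text
clock: 5.47
position: [0.56, 0.2678, 0.2445]
ee_rot: [-0.281, -0.648, -0.281, 0.649]
contact_force: [-0.3, 0.8, 0.8]
width: 0.0854
```

Request:
step_arm([
  {"grip": 1, "delta_pos": [-0.02, -0.004, 0], "twist": 7},
  {"grip": 1, "delta_pos": [-0.013, -0.004, 0], "twist": 7},
  {"grip": 1, "delta_pos": [0, 0, 0], "twist": 7},
  {"grip": 1, "delta_pos": [0, 0, 0], "twist": 7},
  {"grip": 1, "delta_pos": [0, 0, 0], "twist": 7},
  {"grip": 1, "delta_pos": [0, 0, 0], "twist": 7},
  {"grip": 1, "delta_pos": [0, 0, 0], "twist": 7},
  {"grip": 1, "delta_pos": [0, 0, 0], "twist": 7},
  {"grip": 1, "delta_pos": [0, 0, 0], "twist": 7},
  {"grip": 1, "delta_pos": [0, 0, 0], "twist": 7},
])

```text
clock: 6.3
position: [0.5276, 0.26, 0.2439]
ee_rot: [0.602, 0.37, 0.603, -0.371]
contact_force: [-0.4, 0.1, 0.3]
width: 0.0857
```

Request:
step_arm([
  {"grip": 1, "delta_pos": [0, 0, 0], "twist": 7},
  {"grip": 1, "delta_pos": [0, 0, 0], "twist": 7},
  {"grip": 1, "delta_pos": [0, 0, 0], "twist": 7},
  {"grip": 1, "delta_pos": [0, 0, 0], "twist": 7},
  {"grip": 1, "delta_pos": [0, 0, 0], "twist": 7},
  {"grip": 1, "delta_pos": [0, 0, 0], "twist": 7},
  {"grip": 1, "delta_pos": [0, 0, 0], "twist": 0},
  {"grip": 1, "delta_pos": [0, 0, 0], "twist": 0},
])

```text
clock: 6.97
position: [0.5281, 0.2601, 0.2439]
ee_rot: [0.694, 0.133, 0.695, -0.133]
contact_force: [-0.2, -0.7, -0.1]
width: 0.0855
```

Run:
```python
from h import *
d=cam('wrist'); pickle.dump(d,open('w3.pkl','wb')); save(d,'w3.png')
s=manip.get_state(); print(s['position'],s['width'],s['contact_force'],s['qpos'])
q=s['ee_rot']; A=R.from_quat([q[1],q[2],q[3],q[0]]).as_matrix(); print('tool y ang',np.degrees(np.arctan2(A[1,1],A[0,1])),A[:,0])
```

```text
[0.5282865  0.26014065 0.24389954] 0.08519274037549927 [-0.41975742 -0.14737542  0.58507268] [ 3.39338014e-01  2.90726746e-01  1.45230281e+00  1.64820469e-04
  1.39929949e+00 -8.53884830e-01]
tool y ang 68.36502478376704 [-7.48454090e-04 -9.19748432e-05 -9.99999716e-01]
```

View pics/w3.png

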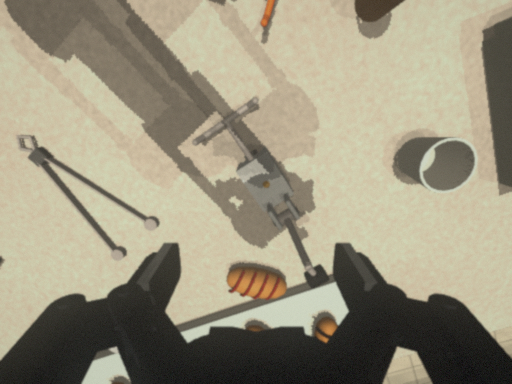

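The view shows the lever folded over to head +x, with its roller at (317,275). The pin is at (265,183) and the hanger bar at (227,120). There is 33° of twist left before I descend.

Request:
step_arm([
  {"grip": 1, "delta_pos": [0.001, 0.0005, 0], "twist": 6.7},
  {"grip": 1, "delta_pos": [0, 0, 0], "twist": 6.7},
  {"grip": 1, "delta_pos": [0, 0, 0], "twist": 6.6},
  {"grip": 1, "delta_pos": [0, 0, 0], "twist": 6.6},
  {"grip": 1, "delta_pos": [0, 0, 0], "twist": 6.6},
  {"grip": 1, "delta_pos": [0, 0, -0.03], "twist": 0},
  {"grip": 1, "delta_pos": [0, 0, -0.04], "twist": 0},
  {"grip": 1, "delta_pos": [0, 0, -0.04], "twist": 0},
  {"grip": 1, "delta_pos": [0, 0, -0.02], "twist": 0},
  {"grip": 1, "delta_pos": [0, 0, 0], "twist": 0},
])

```text
clock: 7.85
position: [0.5258, 0.2593, 0.1086]
ee_rot: [0.699, -0.072, 0.707, 0.071]
contact_force: [-0.7, -0.1, 0.3]
width: 0.0854
```

Run:
```python
from h import *
d=cam('wrist'); pickle.dump(d,open('w4.pkl','wb')); save(d,'w4.png')
s=manip.get_state(); print(s['position'],s['width'],s['contact_force'],s['qpos'])
q=s['ee_rot']; A=R.from_quat([q[1],q[2],q[3],q[0]]).as_matrix(); print('tool y ang',np.degrees(np.arctan2(A[1,1],A[0,1])),A[:,0])
```

```text
[0.52796742 0.2600743  0.11152981] 0.08516642839601861 [-0.70004648  0.26082461  0.27816941] [ 3.39441355e-01  3.87620626e-01  1.65087663e+00  1.30041326e-04
  1.10920829e+00 -1.43437543e+00]
tool y ang 101.62900115256411 [-0.00580283 -0.00192555 -0.99998131]
```

View pics/w4.png

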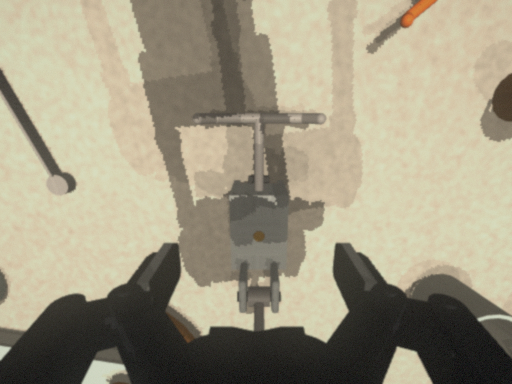

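The pin is at (259,236), and the bar and block are square to the fingers.

Run:
```python
from h import *
d=pickle.load(open('w4.pkl','rb')); p=onz(d,259,236,.052); u=np.array([.979,.203,0]); print('origin',p,'grasp',p-.012*u, 'bar',onz(d,258,119,.038)+.095*u)
```

```text
origin [0.54809873 0.26607274 0.052     ] grasp [0.53635073 0.26363674 0.052     ] bar [0.54986341 0.2656966  0.038     ]
```

Request:
step_arm([
  {"grip": 1, "delta_pos": [0.005, 0.003, -0.02], "twist": 0},
  {"grip": 1, "delta_pos": [0, 0, -0.03], "twist": 0},
  {"grip": 1, "delta_pos": [0, 0, -0.03], "twist": 0},
  {"grip": 1, "delta_pos": [0, 0, -0.015], "twist": 0},
  {"grip": 1, "delta_pos": [0, 0, -0.006], "twist": 0},
  {"grip": 1, "delta_pos": [0, 0, 0], "twist": 0},
  {"grip": 0.4, "delta_pos": [0, 0, 0], "twist": 0},
  {"grip": 0.4, "delta_pos": [0, 0, 0], "twist": 0},
  {"grip": 0.4, "delta_pos": [0, 0, 0], "twist": 0},
  {"grip": 0.4, "delta_pos": [0, 0, 0], "twist": 0},
], force=60)

```text
clock: 8.73
position: [0.5364, 0.2638, 0.0149]
ee_rot: [0.705, -0.072, 0.702, 0.072]
contact_force: [-0.0, -2.6, 10.5]
width: 0.0471
```

Request:
step_arm([
  {"grip": 0.4, "delta_pos": [0, 0, 0], "twist": 0},
  {"grip": 0.4, "delta_pos": [0, 0, 0], "twist": 0},
])

```text
clock: 8.9
position: [0.5364, 0.2637, 0.0149]
ee_rot: [0.705, -0.072, 0.702, 0.072]
contact_force: [-0.6, -1.8, 7.2]
width: 0.0473
```

Run:
```python
from h import *
d=cam('wrist'); pickle.dump(d,open('w5.pkl','wb')); save(d,'w5.png')
s=manip.get_state(); print(s['position'],s['width'],s['contact_force'],s['moment'])
i=d['img'].astype(int); m=((i[:,:,0]-i[:,:,2]>35)&(np.abs(np.indices(m.shape)[1]-256)<40) if 0 else (i[:,:,0]-i[:,:,2]>35)).astype(np.uint8); m[:,:225]=0; m[:,290:]=0
n,l,st,c=cv2.connectedComponentsWithStats(m); print([(st[k],c[k]) for k in range(1,n) if st[k][4]>8])
```

```text
[0.53641618 0.2637427  0.01485548] 0.047196496373099334 [ 0.259485   -2.48466082  8.26711036] [-0.33458547  0.06868281  0.01253676]
[(array([283,   0,   7,  23,  68], dtype=int32), array([286.60294118,   9.98529412])), (array([282,  26,   8,   8,  19], dtype=int32), array([286.15789474,  29.21052632])), (array([285, 131,   5,   7,  12], dtype=int32), array([287.66666667, 134.08333333])), (array([ 225,  143,   24,   59, 1213], dtype=int32), array([235.92003298, 170.76422094])), (array([266, 149,  14,  53, 414], dtype=int32), array([270.98309179, 176.37681159])), (array([247, 294,  19,  16, 235], dtype=int32), array([256.25106383, 301.57446809]))]
```

View pics/w5.png

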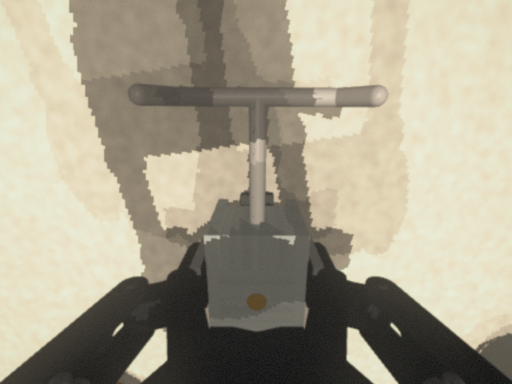

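Request:
step_arm([
  {"grip": 0.4, "delta_pos": [0, 0, 0.01], "twist": 0},
  {"grip": 0.4, "delta_pos": [0, 0, 0.02], "twist": 0},
  {"grip": 0.4, "delta_pos": [0, 0, 0.035], "twist": 0},
  {"grip": 0.4, "delta_pos": [0, 0, 0.04], "twist": 0},
  {"grip": 0.4, "delta_pos": [0, 0, 0.04], "twist": 0},
  {"grip": 0.4, "delta_pos": [0, 0, 0.035], "twist": 0},
  {"grip": 0.4, "delta_pos": [0, 0, 0], "twist": 0},
  {"grip": 0.4, "delta_pos": [0, 0, 0], "twist": 0},
  {"grip": 0.4, "delta_pos": [0, 0, 0], "twist": 0},
], force=60)

```text
clock: 9.7
position: [0.5328, 0.2632, 0.1907]
ee_rot: [0.702, -0.073, 0.705, 0.072]
contact_force: [-1.3, 0.1, -7.8]
width: 0.0469
```

```bash
cat > pin.py <<'E'
from h import *
def pin(d):
    i=d['img'].astype(int); m=(i[:,:,0]-i[:,:,2]>35).astype(np.uint8); m[:,:235]=0; m[:,280:]=0; m[:270]=0;m[340:]=0
    n,l,st,c=cv2.connectedComponentsWithStats(m); k=1+np.argmax(st[1:,4]); return c[k],st[k]
def rep():
    s=manip.get_state(); q=s['ee_rot']; A=R.from_quat([q[1],q[2],q[3],q[0]]).as_matrix()
    print('pos',s['position'].round(4),'w',round(s['width'],4),'F',s['contact_force'].round(1),'M',s['moment'].round(2),'yang',np.degrees(np.arctan2(A[1,1],A[0,1])).round(2),'ax',A[:,0].round(4),'t',s['clock'],'q6',s['qpos'][5].round(2))
E
python3 - <<'E'
from pin import *
d=pickle.load(open('w5.pkl','rb')); c,_=pin(d); print(c,onz(d,*c,.052))
rep(); d=cam('wrist'); c,st=pin(d); p=onz(d,*c,manip.get_state()['position'][2]-.0149+.052); print(c,st,p,p-manip.get_state()['position'])
E
```

```text
[256.25106383 301.57446809] [0.54727049 0.26594926 0.052     ]
pos [0.5328 0.2632 0.1907] w 0.0469 F [-1.3  0.1 -7.8] M [-0.01  0.17  0.01] yang 101.73 ax [-0.0047 -0.0013 -1.    ] t 9.7 q6 -1.43
[256.38695652 301.65652174] [248 294  18  16 230] [0.54477284 0.26567835 0.22684592] [0.01226784 0.00269119 0.0371    ]
```

Request:
step_arm([
  {"grip": 0.4, "delta_pos": [0, -0.015, 0], "twist": 0},
  {"grip": 0.4, "delta_pos": [-0.002, -0.03, 0], "twist": 0},
  {"grip": 0.4, "delta_pos": [-0.002, -0.04, 0], "twist": 0},
  {"grip": 0.4, "delta_pos": [-0.002, -0.04, 0], "twist": 0},
  {"grip": 0.4, "delta_pos": [-0.002, -0.04, 0], "twist": 0},
  {"grip": 0.4, "delta_pos": [-0.002, -0.04, 0], "twist": 0},
  {"grip": 0.4, "delta_pos": [-0.002, -0.04, 0], "twist": 0},
  {"grip": 0.4, "delta_pos": [-0.002, -0.04, 0], "twist": 0},
  {"grip": 0.4, "delta_pos": [-0.002, -0.04, 0], "twist": 0},
  {"grip": 0.4, "delta_pos": [-0.002, -0.04, 0], "twist": 0},
])

```text
clock: 10.58
position: [0.5146, -0.103, 0.1903]
ee_rot: [0.702, -0.071, 0.705, 0.073]
contact_force: [0.1, 0.5, -7.5]
width: 0.0475
```

Request:
step_arm([
  {"grip": 0.4, "delta_pos": [-0.002, -0.04, 0], "twist": 0},
  {"grip": 0.4, "delta_pos": [-0.002, -0.035, 0], "twist": 0},
  {"grip": 0.4, "delta_pos": [0, -0.02, 0], "twist": 0},
  {"grip": 0.4, "delta_pos": [0, -0.003, 0], "twist": 0},
  {"grip": 0.4, "delta_pos": [0, 0, 0], "twist": 0},
  {"grip": 0.4, "delta_pos": [0, 0, 0], "twist": 0},
  {"grip": 0.4, "delta_pos": [0, 0, 0], "twist": 0},
  {"grip": 0.4, "delta_pos": [0, 0, 0], "twist": 0},
])

```text
clock: 11.25
position: [0.5126, -0.1978, 0.1921]
ee_rot: [0.703, -0.072, 0.704, 0.073]
contact_force: [-0.6, -0.3, -6.9]
width: 0.0472
```

Run:
```python
from pin import *
rep(); d=cam('wrist'); pickle.dump(d,open('w6.pkl','wb')); save(d,'w6.png')
c,st=pin(d); p=onz(d,*c,manip.get_state()['position'][2]-.0149+.052); print(c,p-manip.get_state()['position'])
print(proj(d,[.4985,-.279,.1]))
```

```text
pos [ 0.5126 -0.1978  0.1921] w 0.0472 F [-0.6 -0.3 -6.9] M [-0.07  0.1  -0.1 ] yang 101.81 ax [-0.0013  0.0012 -1.    ] t 11.25 q6 -2.27
[256.21645022 301.65800866] [0.01062152 0.00223942 0.0371    ]
[170.73255032 163.21642722]
```

View pics/w6.png

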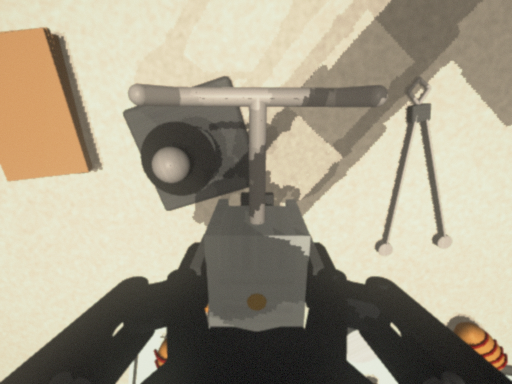

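The ball is near (171,165), the seat disc near (180,158) and the pin at (256.2,301.7). The predicted ball pixel was (170.7,163.2), which agrees. I'll fit circles next.

Run:
```python
from pin import *
w1,w6=pickle.load(open('w1.pkl','rb')),pickle.load(open('w6.pkl','rb'))
C={}
for n,d,(x,y),r in(('w1',w1,(258,178),(10,19)),('w6',w6,(171,165),(14,24))):
    k=4; I=cv2.resize(d['img'][y-40:y+40,x-40:x+40],None,fx=k,fy=k,interpolation=cv2.INTER_CUBIC); g=cv2.GaussianBlur(cv2.cvtColor(I,cv2.COLOR_RGB2GRAY),(0,0),2)
    c=cv2.HoughCircles(g,cv2.HOUGH_GRADIENT,1,200,param1=60,param2=12,minRadius=r[0]*k,maxRadius=r[1]*k)[0][0]; u,v,rr=(c[0]+.5)/k-.5+x-40,(c[1]+.5)/k-.5+y-40,c[2]/k
    C[n]=(u,v); print(n,u,v,rr)
    for z in(.09,.1,.11): print(z,onz(d,u,v,z).round(4), end=' ')
    r_=ray(d,u,v); n1=np.linalg.norm(r_); print('by size', (d['o']+r_/n1*(d['fx']*16/rr/1000*1.0)*n1).round(4))
print(tri(w1,C['w1'],w6,C['w6']))
t=pickle.load(open('d0.pkl','rb')); 
for n,p in(('top',(328.3,176.25)),('side',(303.1,149.4))): print(n,tri(w6,C['w6'],t[n],p))
```

```text
w1 256.0 181.25 11.3
0.09 [ 0.4921 -0.2771  0.09  ] 0.1 [ 0.4947 -0.2766  0.1   ] 0.11 [ 0.4973 -0.276   0.11  ] by size [ 0.4763 -0.2806  0.0295]
w6 170.5 162.75 19.35
0.09 [ 0.5007 -0.282   0.09  ] 0.1 [ 0.4981 -0.2792  0.1   ] 0.11 [ 0.4955 -0.2765  0.11  ] by size [ 0.4934 -0.2742  0.1182]
(array([ 0.49637371, -0.27664812,  0.1074267 ]), np.float64(0.0011180024372369171))
top (array([ 0.49908151, -0.28144251,  0.09516436]), np.float64(0.0017711978157138237))
side (array([ 0.4986672 , -0.27983935,  0.09788842]), np.float64(7.611345820469668e-06))
```

Request:
step_arm([
  {"grip": 0.4, "delta_pos": [-0.005, -0.02, 0], "twist": 0},
  {"grip": 0.4, "delta_pos": [-0.01, -0.03, 0], "twist": 0},
  {"grip": 0.4, "delta_pos": [-0.008, -0.02, 0], "twist": 0},
  {"grip": 0.4, "delta_pos": [-0.0036, -0.0127, 0], "twist": 0},
  {"grip": 0.4, "delta_pos": [0, 0, -0.01], "twist": 0},
  {"grip": 0.4, "delta_pos": [0, 0, -0.015], "twist": 0},
  {"grip": 0.4, "delta_pos": [0, 0, -0.01], "twist": 0},
  {"grip": 0.4, "delta_pos": [0, 0, -0.005], "twist": 0},
  {"grip": 0.4, "delta_pos": [0, 0, 0], "twist": 0},
  {"grip": 0.4, "delta_pos": [0, 0, 0], "twist": 0},
])

```text
clock: 12.13
position: [0.4866, -0.2812, 0.1525]
ee_rot: [0.703, -0.072, 0.703, 0.073]
contact_force: [0.4, -0.4, -7.7]
width: 0.047
```

Run:
```python
from pin import *
rep()
d=cam('wrist'); pickle.dump(d,open('w7.pkl','wb')); s=cam('side'); pickle.dump(s,open('s7.pkl','wb')); pos=manip.get_state()['position']
o=pos+[.0115,.0025,-.0149]; u=proj(s,o).astype(int); print(u)
a=d['img'][0:384,100:412]; b=cv2.resize(s['img'][u[1]-40:u[1]+40,u[0]-40:u[0]+40],(384,384),interpolation=cv2.INTER_CUBIC)
cv2.imwrite('pics/z7.png',np.hstack([a,b])[:,:,::-1])
```

```text
pos [ 0.4866 -0.2812  0.1525] w 0.047 F [ 0.4 -0.4 -7.7] M [-0.03  0.06  0.02] yang 101.77 ax [-3.e-04  7.e-04 -1.e+00] t 12.1333 q6 -2.42
[303 141]
```

View pics/z7.png

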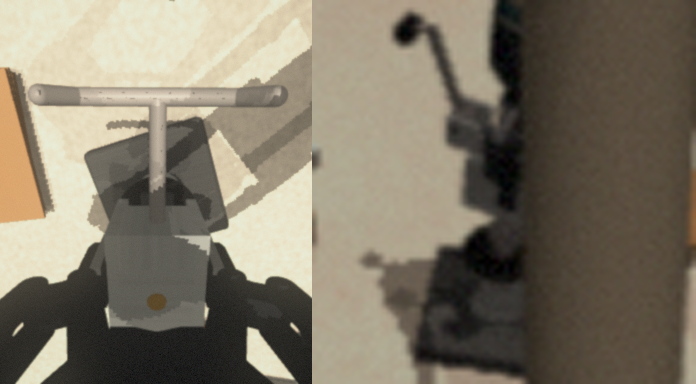

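Lateral alignment looks right: the disc is centred on the pin's column. Head underside is at z≈0.138, so I'll lower it while watching the force.

Request:
step_arm([
  {"grip": 0.4, "delta_pos": [0, 0, -0.004], "twist": 0},
  {"grip": 0.4, "delta_pos": [0, 0, -0.004], "twist": 0},
  {"grip": 0.4, "delta_pos": [0, 0, -0.004], "twist": 0},
  {"grip": 0.4, "delta_pos": [0, 0, -0.003], "twist": 0},
  {"grip": 0.4, "delta_pos": [0, 0, -0.002], "twist": 0},
  {"grip": 0.4, "delta_pos": [0, 0, 0], "twist": 0},
  {"grip": 0.4, "delta_pos": [0, 0, 0], "twist": 0},
])

```text
clock: 12.82
position: [0.4863, -0.2819, 0.1355]
ee_rot: [0.703, -0.072, 0.704, 0.072]
contact_force: [0.2, -0.2, -7.3]
width: 0.0475
```

Request:
step_arm([
  {"grip": 0.4, "delta_pos": [0, 0, -0.001], "twist": 0},
  {"grip": 0.4, "delta_pos": [0, 0, -0.001], "twist": 0},
  {"grip": 0.4, "delta_pos": [0, 0, -0.001], "twist": 0},
])

```text
clock: 13.07
position: [0.4864, -0.282, 0.1328]
ee_rot: [0.704, -0.072, 0.703, 0.072]
contact_force: [0.3, 0.3, -6.5]
width: 0.0477
```

Request:
step_arm([
  {"grip": 0.4, "delta_pos": [0, 0, -0.001], "twist": 0},
  {"grip": 0.4, "delta_pos": [0, 0, -0.001], "twist": 0},
  {"grip": 0.4, "delta_pos": [0, 0, -0.001], "twist": 0},
])

```text
clock: 13.32
position: [0.4864, -0.2819, 0.1296]
ee_rot: [0.703, -0.072, 0.703, 0.072]
contact_force: [0.6, 0.6, -7.2]
width: 0.0475
```

Request:
step_arm([
  {"grip": 0.4, "delta_pos": [0, 0.0005, -0.001], "twist": 0},
  {"grip": 0.4, "delta_pos": [0, 0, -0.001], "twist": 0},
  {"grip": 0.4, "delta_pos": [0, 0, -0.001], "twist": 0},
])

```text
clock: 13.57
position: [0.4864, -0.2814, 0.1266]
ee_rot: [0.703, -0.072, 0.703, 0.072]
contact_force: [0.1, 0.0, -7.1]
width: 0.0469
```

Request:
step_arm([
  {"grip": 0.4, "delta_pos": [0, 0, -0.001], "twist": 0},
  {"grip": 0.4, "delta_pos": [0, 0, -0.001], "twist": 0},
])

```text
clock: 13.73
position: [0.4864, -0.2814, 0.1246]
ee_rot: [0.703, -0.072, 0.703, 0.072]
contact_force: [0.2, 0.6, -6.9]
width: 0.047
```

Request:
step_arm([
  {"grip": 0.4, "delta_pos": [0, 0, -0.001], "twist": 0},
  {"grip": 0.4, "delta_pos": [0, 0, -0.001], "twist": 0},
])

```text
clock: 13.9
position: [0.4864, -0.2815, 0.1226]
ee_rot: [0.703, -0.072, 0.703, 0.072]
contact_force: [0.0, 0.1, -5.9]
width: 0.0475
```

Request:
step_arm([
  {"grip": 0.4, "delta_pos": [0, 0, -0.001], "twist": 0},
  {"grip": 0.4, "delta_pos": [0, 0, -0.001], "twist": 0},
])

```text
clock: 14.07
position: [0.4864, -0.2815, 0.1206]
ee_rot: [0.703, -0.072, 0.703, 0.072]
contact_force: [-0.5, -0.4, -7.1]
width: 0.0473
```

Request:
step_arm([
  {"grip": 0.4, "delta_pos": [0, 0, -0.001], "twist": 0},
  {"grip": 0.4, "delta_pos": [0, 0, -0.001], "twist": 0},
])

```text
clock: 14.23
position: [0.4864, -0.2815, 0.1186]
ee_rot: [0.703, -0.072, 0.703, 0.072]
contact_force: [0.3, -0.1, -6.1]
width: 0.0468
```

Request:
step_arm([
  {"grip": 0.4, "delta_pos": [0, 0, -0.001], "twist": 0},
  {"grip": 0.4, "delta_pos": [0, 0, -0.001], "twist": 0},
])

```text
clock: 14.4
position: [0.4864, -0.2815, 0.1166]
ee_rot: [0.703, -0.072, 0.703, 0.072]
contact_force: [1.0, -0.5, -7.3]
width: 0.0472
```

Request:
step_arm([
  {"grip": 0.4, "delta_pos": [0, 0, -0.001], "twist": 0},
  {"grip": 0.4, "delta_pos": [0, 0, -0.001], "twist": 0},
])

```text
clock: 14.57
position: [0.4864, -0.2814, 0.1146]
ee_rot: [0.703, -0.072, 0.703, 0.072]
contact_force: [-0.3, -0.2, -6.6]
width: 0.0475
```

Request:
step_arm([
  {"grip": 0.4, "delta_pos": [0, 0, -0.001], "twist": 0},
  {"grip": 0.4, "delta_pos": [0, 0, -0.001], "twist": 0},
])

```text
clock: 14.73
position: [0.4864, -0.2814, 0.1126]
ee_rot: [0.703, -0.072, 0.703, 0.072]
contact_force: [0.3, -0.4, -7.6]
width: 0.0471
```

Request:
step_arm([
  {"grip": 0.4, "delta_pos": [0, 0, -0.001], "twist": 0},
  {"grip": 0.4, "delta_pos": [0, 0, -0.001], "twist": 0},
])

```text
clock: 14.9
position: [0.4864, -0.2814, 0.1106]
ee_rot: [0.703, -0.072, 0.703, 0.072]
contact_force: [-0.3, -0.0, -7.6]
width: 0.0472
```

Run:
```python
from pin import *
rep(); d=cam('wrist'); print(pin(d))
```

```text
pos [ 0.4864 -0.2814  0.1106] w 0.0472 F [-0.3 -0.  -7.6] M [0.01 0.13 0.02] yang 101.72 ax [ 0.e+00  1.e-04 -1.e+00] t 14.9 q6 -2.42
(array([256.27896996, 301.63090129]), array([247, 294,  19,  16, 233], dtype=int32))
```

Request:
step_arm([
  {"grip": 0.4, "delta_pos": [0, 0, -0.001], "twist": 0},
  {"grip": 0.4, "delta_pos": [0, 0, -0.001], "twist": 0},
])

```text
clock: 15.12
position: [0.4864, -0.2815, 0.1087]
ee_rot: [0.703, -0.072, 0.703, 0.072]
contact_force: [-1.4, -0.1, -6.9]
width: 0.0472
```

Request:
step_arm([
  {"grip": 0.4, "delta_pos": [0, 0, -0.001], "twist": 0},
  {"grip": 0.4, "delta_pos": [0, 0, -0.001], "twist": 0},
])

```text
clock: 15.28
position: [0.4864, -0.2814, 0.1066]
ee_rot: [0.703, -0.072, 0.703, 0.072]
contact_force: [-0.1, 0.9, -6.4]
width: 0.0469
```

Request:
step_arm([
  {"grip": 0.4, "delta_pos": [0, 0, -0.001], "twist": 0},
  {"grip": 0.4, "delta_pos": [0, 0, 0], "twist": 0},
])

```text
clock: 15.45
position: [0.4863, -0.2814, 0.1056]
ee_rot: [0.703, -0.072, 0.703, 0.072]
contact_force: [-0.4, 0.1, -6.7]
width: 0.0473
```

Run:
```python
from pin import *
rep(); d=cam('wrist'); print(pin(d))
```

```text
pos [ 0.4863 -0.2814  0.1056] w 0.0473 F [-0.4  0.1 -6.7] M [-0.03  0.12  0.02] yang 101.73 ax [-1.e-04  2.e-04 -1.e+00] t 15.45 q6 -2.42
(array([256.30855019, 302.79553903]), array([247, 294,  19,  18, 269], dtype=int32))
```

The pin has begun to rise, so the ball is in the bore.

Request:
step_arm([
  {"grip": 0.4, "delta_pos": [0, 0, -0.001], "twist": 0},
  {"grip": 0.4, "delta_pos": [0, 0, -0.001], "twist": 0},
])

```text
clock: 15.67
position: [0.4864, -0.2815, 0.1038]
ee_rot: [0.703, -0.072, 0.703, 0.072]
contact_force: [0.7, 0.2, -6.3]
width: 0.0472
```

Request:
step_arm([
  {"grip": 0.4, "delta_pos": [0, 0, -0.001], "twist": 0},
  {"grip": 0.4, "delta_pos": [0, 0, -0.001], "twist": 0},
])

```text
clock: 15.83
position: [0.4864, -0.2815, 0.1017]
ee_rot: [0.703, -0.072, 0.703, 0.072]
contact_force: [0.1, 0.2, -5.6]
width: 0.0476
```

Request:
step_arm([
  {"grip": 0.4, "delta_pos": [0, 0, -0.001], "twist": 0},
  {"grip": 0.4, "delta_pos": [0, 0, 0], "twist": 0},
])

```text
clock: 16.0
position: [0.4863, -0.2814, 0.1005]
ee_rot: [0.703, -0.072, 0.703, 0.072]
contact_force: [-0.5, 0.8, -5.9]
width: 0.0476
```

Run:
```python
from pin import *
rep(); d=cam('wrist'); print(pin(d))
```

```text
pos [ 0.4863 -0.2814  0.1005] w 0.0476 F [-0.5  0.8 -5.9] M [-0.07  0.06  0.02] yang 101.72 ax [-2.e-04  2.e-04 -1.e+00] t 16.0 q6 -2.42
(array([256.36729858, 306.87677725]), array([247, 294,  20,  26, 422], dtype=int32))
```

Request:
step_arm([
  {"grip": 0.4, "delta_pos": [0, 0, -0.001], "twist": 0},
  {"grip": 0.4, "delta_pos": [0, 0, -0.001], "twist": 0},
])

```text
clock: 16.22
position: [0.4864, -0.2815, 0.0987]
ee_rot: [0.703, -0.072, 0.703, 0.072]
contact_force: [-1.0, -0.2, -6.2]
width: 0.0473
```

Request:
step_arm([
  {"grip": 0.4, "delta_pos": [0, 0, -0.0007], "twist": 0},
  {"grip": 0.4, "delta_pos": [0, 0, 0], "twist": 0},
])

```text
clock: 16.38
position: [0.4864, -0.2814, 0.0979]
ee_rot: [0.703, -0.072, 0.703, 0.072]
contact_force: [0.3, -0.4, -5.7]
width: 0.0472
```

Request:
step_arm([
  {"grip": 0.4, "delta_pos": [0, 0, -0.0007], "twist": 0},
  {"grip": 0.4, "delta_pos": [0, 0, 0], "twist": 0},
])

```text
clock: 16.55
position: [0.4864, -0.2815, 0.0972]
ee_rot: [0.703, -0.072, 0.703, 0.072]
contact_force: [0.1, -0.2, -5.4]
width: 0.047
```

Run:
```python
from pin import *
rep(); d=cam('wrist'); print(pin(d))
```

```text
pos [ 0.4864 -0.2815  0.0972] w 0.047 F [ 0.1 -0.2 -5.4] M [-0.06  0.13 -0.04] yang 101.72 ax [-0.e+00  1.e-04 -1.e+00] t 16.55 q6 -2.42
(array([256.33395522, 309.6380597 ]), array([246, 294,  21,  32, 536], dtype=int32))
```

Request:
step_arm([
  {"grip": 0.4, "delta_pos": [0, 0, -0.0006], "twist": 0},
  {"grip": 0.4, "delta_pos": [0, 0, 0], "twist": 0},
])

```text
clock: 16.77
position: [0.4865, -0.2815, 0.0971]
ee_rot: [0.704, -0.072, 0.703, 0.072]
contact_force: [-0.7, 0.2, -4.0]
width: 0.0475
```

Request:
step_arm([
  {"grip": 0.4, "delta_pos": [0, 0, -0.0006], "twist": 0},
  {"grip": 0.4, "delta_pos": [0, 0, 0], "twist": 0},
])

```text
clock: 16.93
position: [0.4865, -0.2815, 0.0968]
ee_rot: [0.704, -0.072, 0.703, 0.072]
contact_force: [-1.5, 0.9, -0.1]
width: 0.0471
```

Request:
step_arm([
  {"grip": 0.4, "delta_pos": [0, 0, -0.0005], "twist": 0},
  {"grip": 0.4, "delta_pos": [0, 0, 0], "twist": 0},
])

```text
clock: 17.1
position: [0.4865, -0.2816, 0.0964]
ee_rot: [0.704, -0.072, 0.703, 0.072]
contact_force: [-1.9, 1.3, 3.2]
width: 0.0473
```

Run:
```python
from pin import *
rep(); d=cam('wrist'); print(pin(d))
```

```text
pos [ 0.4865 -0.2816  0.0964] w 0.0473 F [-1.9  1.3  3.2] M [ 0.3   0.33 -0.02] yang 101.72 ax [ 7.e-04 -4.e-04 -1.e+00] t 17.1 q6 -2.42
(array([256.29255319, 310.40602837]), array([246, 294,  21,  33, 564], dtype=int32))
```

The head is on the seat, with about 10 N on it including its weight, and the pin is fully up. I'll nudge it slightly, hold, then release softly.

Request:
step_arm([
  {"grip": 0.4, "delta_pos": [0, 0, -0.0004], "twist": 0},
  {"grip": 0.4, "delta_pos": [0, 0, 0], "twist": 0},
  {"grip": 0.4, "delta_pos": [0, 0, 0], "twist": 0},
  {"grip": 0.4, "delta_pos": [0, 0, 0], "twist": 0},
  {"grip": 0.4, "delta_pos": [0, 0, 0], "twist": 0},
])

```text
clock: 17.57
position: [0.4866, -0.2816, 0.096]
ee_rot: [0.704, -0.072, 0.703, 0.072]
contact_force: [-2.2, 1.7, 6.4]
width: 0.0472
```

Request:
step_arm([
  {"grip": 0.45, "delta_pos": [0, 0, 0], "twist": 0},
  {"grip": 0.58, "delta_pos": [0, 0, 0], "twist": 0},
  {"grip": 0.64, "delta_pos": [0, 0, 0], "twist": 0},
  {"grip": 0.75, "delta_pos": [0, 0, 0], "twist": 0},
  {"grip": 1, "delta_pos": [0, 0, 0], "twist": 0},
  {"grip": 1, "delta_pos": [0, 0, 0], "twist": 0},
], force=20)

```text
clock: 18.07
position: [0.4865, -0.2816, 0.0951]
ee_rot: [0.703, -0.072, 0.703, 0.072]
contact_force: [0.1, 0.1, 0.2]
width: 0.0849
```

Run:
```python
from pin import *
rep(); d=cam('wrist'); print(pin(d)); save(d,'w8.png')
```

```text
pos [ 0.4865 -0.2816  0.0951] w 0.0849 F [0.1 0.1 0.2] M [-0.04  0.02  0.06] yang 101.72 ax [ 2.e-04 -1.e-04 -1.e+00] t 18.0667 q6 -2.42
(array([256.47887324, 312.20598592]), array([247, 296,  20,  33, 568], dtype=int32))
```

View pics/w8.png

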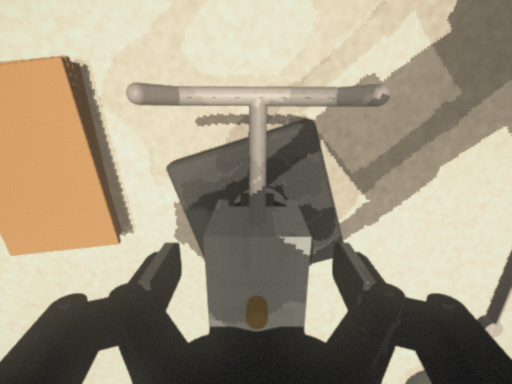

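The fingers are clear and the head stayed put. The pin blob is still tall, spanning (247–267, 296–329), so the pin is up. Next I go up, over to the raised roller, and pinch it.

Request:
step_arm([
  {"grip": 1, "delta_pos": [0, 0, 0.01], "twist": 0},
  {"grip": 1, "delta_pos": [0, 0, 0.02], "twist": 0},
  {"grip": 1, "delta_pos": [0, 0, 0.04], "twist": 0},
  {"grip": 1, "delta_pos": [0, 0, 0.04], "twist": 0},
  {"grip": 1, "delta_pos": [0, 0, 0.04], "twist": 0},
  {"grip": 1, "delta_pos": [0, 0, 0.04], "twist": 0},
  {"grip": 1, "delta_pos": [0.01, 0.002, 0.01], "twist": 0},
  {"grip": 1, "delta_pos": [0.03, 0.006, 0], "twist": 0},
  {"grip": 1, "delta_pos": [0.035, 0.0075, 0], "twist": 0},
  {"grip": 1, "delta_pos": [0.03, 0.006, 0], "twist": 0},
])

```text
clock: 18.95
position: [0.5929, -0.2597, 0.2972]
ee_rot: [0.704, -0.072, 0.702, 0.071]
contact_force: [0.1, -1.2, 0.2]
width: 0.0857
```

Request:
step_arm([
  {"grip": 1, "delta_pos": [0.0075, 0.002, 0], "twist": 0},
  {"grip": 1, "delta_pos": [0, 0, 0], "twist": 0},
  {"grip": 1, "delta_pos": [0, 0, 0], "twist": 0},
])

```text
clock: 19.2
position: [0.5983, -0.2578, 0.2951]
ee_rot: [0.703, -0.072, 0.704, 0.073]
contact_force: [-0.6, 0.3, -0.5]
width: 0.0855
```

Run:
```python
from pin import *
rep(); d=cam('wrist'); pickle.dump(d,open('w9.pkl','wb')); print(proj(d,[.599,-.258,.2116]),proj(d,[.498,-.279,.143]))
save(d,'w9.png')
```

```text
pos [ 0.5983 -0.2578  0.2951] w 0.0855 F [-0.6  0.3 -0.5] M [-0.01  0.07 -0.03] yang 101.76 ax [-1.5e-03  1.0e-04 -1.0e+00] t 19.2 q6 -2.29
[255.88589516 198.99717803] [255.88063918  82.54975317]
```

View pics/w9.png

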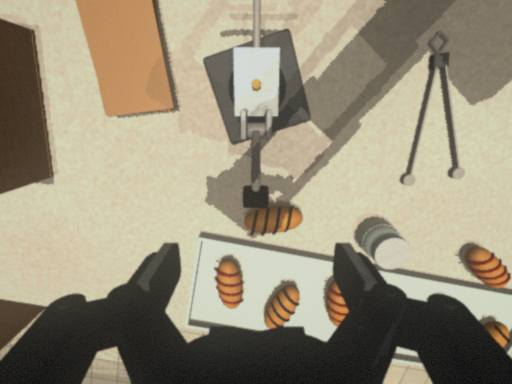

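The roller is at (256,196) against a predicted (256,199), and the pin at (256,84) against (256,82.5). Both match, so I'll descend and pinch.

Request:
step_arm([
  {"grip": 1, "delta_pos": [0, 0, -0.03], "twist": 0},
  {"grip": 0.8, "delta_pos": [0, 0, -0.035], "twist": 0},
  {"grip": 0.7, "delta_pos": [0, 0, -0.025], "twist": 0},
  {"grip": 0.6, "delta_pos": [0, 0, -0.009], "twist": 0},
  {"grip": 0.5, "delta_pos": [0, 0, 0], "twist": 0},
  {"grip": 0.1, "delta_pos": [0, 0, 0], "twist": 0},
  {"grip": 0.1, "delta_pos": [0, 0, 0], "twist": 0},
  {"grip": 0.1, "delta_pos": [0, 0, 0], "twist": 0},
  {"grip": 0.1, "delta_pos": [0, 0, 0], "twist": 0},
  {"grip": 0.1, "delta_pos": [0, 0, 0], "twist": 0},
], force=20)

```text
clock: 20.08
position: [0.5999, -0.2584, 0.198]
ee_rot: [0.705, -0.073, 0.702, 0.072]
contact_force: [0.6, -1.6, 3.0]
width: 0.0214
```

Run:
```python
from pin import *
rep()
a=np.radians(47.5+np.arange(14)*9); a[-1]=np.radians(164.98)
x=84.9*np.cos(a); z=84.9*np.sin(a)
for i in range(13): print(np.round([(x[i+1]-x[i])*.979,(x[i+1]-x[i])*.203,z[i+1]-z[i]],1))
```

```text
pos [ 0.5999 -0.2584  0.198 ] w 0.0214 F [ 0.6 -1.6  3. ] M [-0.02 -0.13  0.03] yang 101.73 ax [ 0.0033 -0.0016 -1.    ] t 20.0833 q6 -2.29
[-10.3  -2.1   8.2]
[-11.4  -2.4   6.5]
[-12.3  -2.5   4.6]
[-12.8  -2.7   2.5]
[-13.   -2.7   0.5]
[-12.9  -2.7  -1.6]
[-12.5  -2.6  -3.7]
[-11.8  -2.5  -5.6]
[-10.8  -2.2  -7.4]
[-9.5 -2.  -9.1]
[ -8.   -1.7 -10.5]
[ -6.3  -1.3 -11.7]
[ -4.6  -1.  -13.2]
```

Request:
step_arm([
  {"grip": 0.1, "delta_pos": [-0.0103, -0.0021, 0.0082], "twist": 0},
  {"grip": 0.1, "delta_pos": [-0.0114, -0.0024, 0.0065], "twist": 0},
  {"grip": 0.1, "delta_pos": [-0.0123, -0.0025, 0.0046], "twist": 0},
  {"grip": 0.1, "delta_pos": [-0.0128, -0.0027, 0.0025], "twist": 0},
])

```text
clock: 20.42
position: [0.5507, -0.2681, 0.2191]
ee_rot: [0.704, -0.073, 0.703, 0.072]
contact_force: [1.7, -0.5, -0.7]
width: 0.0214
```

Request:
step_arm([
  {"grip": 0.1, "delta_pos": [-0.013, -0.0027, 0.0005], "twist": 0},
  {"grip": 0.1, "delta_pos": [-0.0129, -0.0027, -0.0016], "twist": 0},
  {"grip": 0.1, "delta_pos": [-0.0125, -0.0026, -0.0037], "twist": 0},
])

```text
clock: 20.67
position: [0.5118, -0.2761, 0.2136]
ee_rot: [0.703, -0.072, 0.703, 0.072]
contact_force: [1.0, -1.5, -1.0]
width: 0.0218
```

Request:
step_arm([
  {"grip": 0.1, "delta_pos": [-0.0118, -0.0025, -0.0056], "twist": 0},
  {"grip": 0.1, "delta_pos": [-0.0108, -0.0022, -0.0074], "twist": 0},
])

```text
clock: 20.83
position: [0.4891, -0.2807, 0.2004]
ee_rot: [0.703, -0.072, 0.703, 0.072]
contact_force: [1.2, -0.4, -0.9]
width: 0.0215
```

Request:
step_arm([
  {"grip": 0.1, "delta_pos": [-0.0095, -0.002, -0.0091], "twist": 0},
  {"grip": 0.1, "delta_pos": [-0.008, -0.0017, -0.0105], "twist": 0},
])

```text
clock: 21.0
position: [0.4716, -0.2843, 0.1806]
ee_rot: [0.703, -0.072, 0.703, 0.072]
contact_force: [2.5, -0.6, -0.0]
width: 0.0215
```

Request:
step_arm([
  {"grip": 0.1, "delta_pos": [-0.0063, -0.0013, -0.0117], "twist": 0},
  {"grip": 0.1, "delta_pos": [-0.0025, -0.0005, -0.006], "twist": 0},
])

```text
clock: 21.17
position: [0.4622, -0.2859, 0.1619]
ee_rot: [0.703, -0.072, 0.704, 0.072]
contact_force: [1.9, -1.4, 0.5]
width: 0.0213
```

Request:
step_arm([
  {"grip": 0.1, "delta_pos": [-0.001, -0.0002, -0.003], "twist": 0},
  {"grip": 0.1, "delta_pos": [0, 0, 0], "twist": 0},
])

```text
clock: 21.33
position: [0.4629, -0.286, 0.1595]
ee_rot: [0.703, -0.072, 0.704, 0.072]
contact_force: [1.0, -0.1, -1.1]
width: 0.0213
```

Request:
step_arm([
  {"grip": 0.1, "delta_pos": [0, 0, -0.001], "twist": 0},
  {"grip": 0.1, "delta_pos": [0, 0, -0.0005], "twist": 0},
])

```text
clock: 21.5
position: [0.4641, -0.286, 0.1589]
ee_rot: [0.704, -0.072, 0.703, 0.072]
contact_force: [1.2, -0.4, 0.4]
width: 0.0213
```

Request:
step_arm([
  {"grip": 0.1, "delta_pos": [0, 0, -0.0007], "twist": 0},
  {"grip": 0.1, "delta_pos": [0, 0, 0], "twist": 0},
])

```text
clock: 21.67
position: [0.4641, -0.286, 0.158]
ee_rot: [0.704, -0.072, 0.703, 0.072]
contact_force: [1.4, -0.9, -0.6]
width: 0.0217
```

Request:
step_arm([
  {"grip": 0.1, "delta_pos": [0, 0, -0.0007], "twist": 0},
  {"grip": 0.1, "delta_pos": [0, 0, 0], "twist": 0},
])

```text
clock: 21.83
position: [0.464, -0.286, 0.1571]
ee_rot: [0.703, -0.072, 0.703, 0.072]
contact_force: [1.2, -1.2, 0.4]
width: 0.0211
```

Request:
step_arm([
  {"grip": 0.1, "delta_pos": [0, 0, -0.0007], "twist": 0},
  {"grip": 0.1, "delta_pos": [0, 0, 0], "twist": 0},
])

```text
clock: 22.0
position: [0.4638, -0.286, 0.1562]
ee_rot: [0.703, -0.072, 0.703, 0.072]
contact_force: [2.3, -0.9, -0.2]
width: 0.0215
```

Request:
step_arm([
  {"grip": 0.1, "delta_pos": [0, 0, -0.0007], "twist": 0},
  {"grip": 0.1, "delta_pos": [0, 0, 0], "twist": 0},
])

```text
clock: 22.17
position: [0.4637, -0.286, 0.1555]
ee_rot: [0.703, -0.072, 0.703, 0.072]
contact_force: [1.3, -0.4, 0.1]
width: 0.0219
```

Request:
step_arm([
  {"grip": 0.1, "delta_pos": [0, 0, -0.0007], "twist": 0},
  {"grip": 0.1, "delta_pos": [0, 0, 0], "twist": 0},
])

```text
clock: 22.33
position: [0.4637, -0.286, 0.1548]
ee_rot: [0.703, -0.072, 0.703, 0.072]
contact_force: [0.9, 0.0, 0.4]
width: 0.0212
```

Request:
step_arm([
  {"grip": 0.1, "delta_pos": [0, 0, -0.0008], "twist": 0},
  {"grip": 0.1, "delta_pos": [0, 0, 0], "twist": 0},
])

```text
clock: 22.5
position: [0.4637, -0.2861, 0.154]
ee_rot: [0.703, -0.072, 0.703, 0.072]
contact_force: [1.2, -0.6, -0.8]
width: 0.0216
```

Request:
step_arm([
  {"grip": 0.1, "delta_pos": [0, 0, -0.0008], "twist": 0},
  {"grip": 0.1, "delta_pos": [0, 0, 0], "twist": 0},
])

```text
clock: 22.67
position: [0.4637, -0.286, 0.1532]
ee_rot: [0.703, -0.072, 0.703, 0.072]
contact_force: [1.2, -0.6, 0.1]
width: 0.0214
```

Request:
step_arm([
  {"grip": 0.1, "delta_pos": [0, 0, -0.0008], "twist": 0},
  {"grip": 0.1, "delta_pos": [0, 0, 0], "twist": 0},
])

```text
clock: 22.83
position: [0.4637, -0.2861, 0.1525]
ee_rot: [0.703, -0.072, 0.703, 0.072]
contact_force: [0.2, -0.6, 0.8]
width: 0.0215
```

Request:
step_arm([
  {"grip": 0.1, "delta_pos": [0, 0, -0.0008], "twist": 0},
  {"grip": 0.1, "delta_pos": [0, 0, 0], "twist": 0},
])

```text
clock: 23.0
position: [0.4638, -0.2862, 0.152]
ee_rot: [0.703, -0.072, 0.703, 0.072]
contact_force: [0.9, -0.1, 3.1]
width: 0.0214
```

Force is starting to build; the lever is reaching its stop.

Request:
step_arm([
  {"grip": 0.1, "delta_pos": [0, 0, -0.0006], "twist": 0},
  {"grip": 0.1, "delta_pos": [0, 0, 0], "twist": 0},
])

```text
clock: 23.17
position: [0.4639, -0.2862, 0.1516]
ee_rot: [0.704, -0.072, 0.703, 0.072]
contact_force: [0.8, -0.5, 4.1]
width: 0.0212
```

Request:
step_arm([
  {"grip": 0.1, "delta_pos": [0, 0, -0.0005], "twist": 0},
  {"grip": 0.1, "delta_pos": [0, 0, 0], "twist": 0},
  {"grip": 0.1, "delta_pos": [0, 0, 0], "twist": 0},
])

```text
clock: 23.42
position: [0.4639, -0.2862, 0.1514]
ee_rot: [0.704, -0.072, 0.703, 0.072]
contact_force: [-0.4, 1.5, 5.9]
width: 0.0211
```

Request:
step_arm([
  {"grip": 0.4, "delta_pos": [0, 0, 0], "twist": 0},
  {"grip": 0.7, "delta_pos": [0, 0, 0], "twist": 0},
  {"grip": 1, "delta_pos": [0, 0, 0.002], "twist": 0},
  {"grip": 1, "delta_pos": [0, 0, 0.01], "twist": 0},
  {"grip": 1, "delta_pos": [0, 0, 0.03], "twist": 0},
  {"grip": 1, "delta_pos": [0, 0, 0.04], "twist": 0},
  {"grip": 1, "delta_pos": [0, 0, 0.04], "twist": 0},
  {"grip": 1, "delta_pos": [0.03, 0.006, 0.01], "twist": 0},
  {"grip": 1, "delta_pos": [0, 0, 0], "twist": 0},
  {"grip": 1, "delta_pos": [0, 0, 0], "twist": 0},
])

```text
clock: 24.25
position: [0.4947, -0.2801, 0.284]
ee_rot: [0.704, -0.073, 0.703, 0.072]
contact_force: [-0.1, 0.5, -0.8]
width: 0.0851
```

Run:
```python
from pin import *
rep(); d=cam('wrist'); pickle.dump(d,open('w10.pkl','wb'))
u=np.array([.979,.203,0]); o=np.array([.498,-.279,.081]); h=o+.046*u+[0,0,.068]
for th in(0,.1,.2,.4):
    a=np.radians(164.98)-th; print(th,proj(d,h+.0849*np.cos(a)*u+[0,0,.0849*np.sin(a)]).round(1))
print('pin top down/up',proj(d,o+[0,0,.052]),proj(d,o+[0,0,.062]),'hinge',proj(d,h),'bar',proj(d,o-.095*u+[0,0,.034]))
cv2.imwrite('pics/w10.png',cv2.resize(d['img'][40:260,150:370],(600,600),interpolation=cv2.INTER_CUBIC)[:,:,::-1])
```

```text
pos [ 0.4947 -0.2801  0.284 ] w 0.0851 F [-0.1  0.5 -0.8] M [0.02 0.02 0.06] yang 101.79 ax [ 0.0018 -0.0013 -1.    ] t 24.25 q6 -2.41
0 [256.9 156.4]
0.1 [256.9 160.7]
0.2 [256.9 165.9]
0.4 [256.9 179.5]
pin top down/up [256.83440383 181.75274397] [256.83949463 184.15413832] hinge [256.77908857 224.26350428] bar [256.96079286  94.20860838]
```

No views are left, so I'll measure from masks.

Run:
```python
from pin import *
d=pickle.load(open('w10.pkl','rb')); i=d['img']; g=i.max(2)
print('col257 brightness rows 80-240 step2', g[80:240:2,255:259].mean(1).astype(int))
m=(g<45).astype(np.uint8); m[:130]=0;m[215:]=0;m[:,:225]=0;m[:,290:]=0
n,l,st,c=cv2.connectedComponentsWithStats(m); print([(st[k],c[k].round(1)) for k in range(1,n) if st[k][4]>20])
m=((i[:,:,0].astype(int)-i[:,:,2])>45).astype(np.uint8); m[:130]=0;m[215:]=0;m[:,:235]=0;m[:,280:]=0
n,l,st,c=cv2.connectedComponentsWithStats(m); print([(st[k],c[k].round(1)) for k in range(1,n) if st[k][4]>3])
```

```text
col257 brightness rows 80-240 step2 [210 212 214 214 214 208 158 181 178 169 169 168 167 157 148 146 145 144
 145 147 153 156 156 157 155 152 143 141 144 145 142 142 140  99  55  51
  52  49  49  49  46  46  45  47  73  79  80  91  99 108 124  94  93  93
  94  94  93  94  93  95  95 107 119 119 119 118 120 119 118 120 118 118
 115 128 126 119 123 144 150 207]
[(array([254, 158,  13,   9,  39], dtype=int32), array([260.5, 162.5]))]
[]
```

The roller centre is at row ≈157, against a prediction of 156.4 for lever 0 and 160.7 for 0.1 rad, so it is down. I'll confirm with a light press on top with closed fingers.

Request:
step_arm([
  {"grip": 0, "delta_pos": [-0.015, -0.003, 0], "twist": 0},
  {"grip": 0, "delta_pos": [-0.0155, -0.003, 0], "twist": 0},
  {"grip": 0, "delta_pos": [0, 0, 0], "twist": 0},
  {"grip": 0, "delta_pos": [0, 0, 0], "twist": 0},
  {"grip": 0, "delta_pos": [0, 0, 0], "twist": 0},
  {"grip": 0, "delta_pos": [0, 0, -0.03], "twist": 0},
  {"grip": 0, "delta_pos": [0, 0, -0.035], "twist": 0},
  {"grip": 0, "delta_pos": [0, 0, -0.02], "twist": 0},
  {"grip": 0, "delta_pos": [0, 0, -0.005], "twist": 0},
  {"grip": 0, "delta_pos": [0, 0, 0], "twist": 0},
])

```text
clock: 25.13
position: [0.4625, -0.2854, 0.1911]
ee_rot: [0.703, -0.071, 0.704, 0.073]
contact_force: [-0.4, -0.2, -0.5]
width: 0.0001
```

Request:
step_arm([
  {"grip": 0, "delta_pos": [0, 0, -0.002], "twist": 0},
  {"grip": 0, "delta_pos": [0, 0, -0.002], "twist": 0},
])

```text
clock: 25.3
position: [0.4645, -0.287, 0.1903]
ee_rot: [0.704, -0.073, 0.702, 0.071]
contact_force: [0.0, -0.5, 0.7]
width: -0.0004
```

Request:
step_arm([
  {"grip": 0, "delta_pos": [0, 0, -0.001], "twist": 0},
  {"grip": 0, "delta_pos": [0, 0, -0.001], "twist": 0},
])

```text
clock: 25.47
position: [0.4639, -0.2865, 0.1877]
ee_rot: [0.704, -0.073, 0.703, 0.072]
contact_force: [0.0, 0.7, -0.7]
width: 0.0003
```

Request:
step_arm([
  {"grip": 0, "delta_pos": [0, 0, -0.001], "twist": 0},
  {"grip": 0, "delta_pos": [0, 0, 0], "twist": 0},
])

```text
clock: 25.63
position: [0.4634, -0.2861, 0.1859]
ee_rot: [0.704, -0.072, 0.703, 0.072]
contact_force: [0.5, 0.4, 0.2]
width: 0.0002
```

Request:
step_arm([
  {"grip": 0, "delta_pos": [0, 0, -0.001], "twist": 0},
  {"grip": 0, "delta_pos": [0, 0, -0.001], "twist": 0},
])

```text
clock: 25.8
position: [0.4633, -0.2861, 0.1837]
ee_rot: [0.704, -0.072, 0.703, 0.072]
contact_force: [0.4, -0.6, -0.3]
width: -0.0003
```

Request:
step_arm([
  {"grip": 0, "delta_pos": [0, 0, -0.001], "twist": 0},
  {"grip": 0, "delta_pos": [0, 0, -0.001], "twist": 0},
])

```text
clock: 25.97
position: [0.4633, -0.286, 0.1815]
ee_rot: [0.703, -0.072, 0.703, 0.072]
contact_force: [0.4, 1.2, 0.7]
width: -0.0002
```

Request:
step_arm([
  {"grip": 0, "delta_pos": [0, 0, -0.0008], "twist": 0},
  {"grip": 0, "delta_pos": [0, 0, 0], "twist": 0},
])

```text
clock: 26.13
position: [0.4635, -0.2862, 0.1812]
ee_rot: [0.704, -0.072, 0.703, 0.072]
contact_force: [0.3, -0.4, 2.1]
width: -0.0002
```

Request:
step_arm([
  {"grip": 0, "delta_pos": [0, 0, -0.0008], "twist": 0},
  {"grip": 0, "delta_pos": [0, 0, 0], "twist": 0},
])

```text
clock: 26.3
position: [0.4636, -0.2863, 0.1806]
ee_rot: [0.704, -0.072, 0.703, 0.072]
contact_force: [0.6, 0.1, 4.8]
width: -0.0001
```

Contact came at 0.1815 m, where the roller top should be with the lever at 0 (0.181 m), and it is stiff. One more small press, then retreat.

Request:
step_arm([
  {"grip": 0, "delta_pos": [0, 0, -0.0006], "twist": 0},
  {"grip": 0, "delta_pos": [0, 0, 0], "twist": 0},
  {"grip": 0, "delta_pos": [0, 0, 0], "twist": 0},
])

```text
clock: 26.55
position: [0.4638, -0.2863, 0.1804]
ee_rot: [0.704, -0.073, 0.703, 0.072]
contact_force: [0.2, 0.0, 5.6]
width: 0.0003
```

Request:
step_arm([
  {"grip": 0, "delta_pos": [0, 0, 0.005], "twist": 0},
  {"grip": 0, "delta_pos": [0, 0, 0.02], "twist": 0},
  {"grip": 0, "delta_pos": [0.01, 0.002, 0.04], "twist": 0},
  {"grip": 0, "delta_pos": [0.02, 0.004, 0.04], "twist": 0},
  {"grip": 0, "delta_pos": [0, 0, 0], "twist": 0},
  {"grip": 0, "delta_pos": [0, 0, 0], "twist": 0},
  {"grip": 0, "delta_pos": [0, 0, 0], "twist": 0},
  {"grip": 0, "delta_pos": [0, 0, 0], "twist": 0},
])

```text
clock: 27.22
position: [0.4906, -0.2797, 0.2797]
ee_rot: [0.702, -0.071, 0.704, 0.073]
contact_force: [0.2, -0.7, -0.1]
width: 0.0003
```

Run:
```python
from pin import *
rep(); d=cam('wrist'); g=d['img'].max(2)[130:210,255:259].mean(1); r=np.nonzero(g<60)[0]+130; print('roller rows',r.min(),r.max())
u=np.array([.979,.203,0]); o=np.array([.498,-.279,.081]); h=o+.046*u+[0,0,.068]
for th in(0,.1):
    a=np.radians(164.98)-th; print(th,proj(d,h+.0849*np.cos(a)*u+[0,0,.0849*np.sin(a)]).round(1))
manip.sign_off()
```

```text
pos [ 0.4906 -0.2797  0.2797] w 0.0003 F [ 0.2 -0.7 -0.1] M [-0.01  0.02  0.  ] yang 101.72 ax [-0.0033  0.0023 -1.    ] t 27.2167 q6 -2.42
roller rows 153 172
0 [255.1 161.8]
0.1 [255.1 166.2]
the job is handed in; nothing more can be done
```

The tong hanger is back on its stand with the lever down, and I handed the job in at about 27 s. No verdict is reported, so success rests on the checks below.

I swung the lever up and over by its roller and gripped the block. I then lowered the head over the ball in roughly 1 mm steps until the pin rose and the seat took the load. After letting go I swung the lever back down by the roller and gave it a light press from above with closed fingers.

- **Seating force:** the reading at the wrist implied about 13 N between head and stand at seating, under the 30 N limit. With each press on the lever it was also about 13 N by estimate.
- **Pin:** its image blob grew from 16 to 33 rows on seating and was still that tall after I released the head. I could not re-check it after closing the lever, because the lever bar covers it.
- **Lever:** on the press from above the fingers met the roller at 0.1815 m, against 0.181 m expected for lever fully down. The roller then held stiff at 5.6 N.
- **Camera check of the lever:** its centre was at image row 162.5, against 161.8 for fully down and 166.2 for 0.1 rad open. The camera is only good to 1–3 rows, so this alone is weak evidence.
- **After retreat:** the arm reads no contact force.
- **Not checked:** I ran no final check on the bystanders, though no move was planned to touch any. My last picture view was refused at the limit of 12, so the end checks are numeric only.
- **Disagreements:** the wrist camera gave head positions about 4 mm apart along x after turning the gripper round. During the first pinch of the block the TCP sat 4 mm above its commanded height with an 8 N upward reading. Neither caused trouble.

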